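Hold the yellow flask in the light viewer

TASK

A blue cup has been left standing over the slot in the roof of the light viewer: take it off and nest it upright into the same kind of blue cup on the bench, and let go of it. Then take the yellow flask by its black stopper and lower it upright through the slot without forcing it, until more than half of its yellow body is inside, and finish while still holding it there, hanging free above the viewer's floor and not let go. Leave the brown flask and everything else where it stands.

Things in the scene. Friction and masses are not known exactly. Their poses are not given: they have to be found in the camera images.
- viewer: Light viewer, a dark grey bench-top box fixed to the bench: roof 170 (x) x 220 (y) mm, its top 130 mm above the bench, cream base plate 190 x 240 mm, 20 mm thick, whose top is the inner floor. Walls on three sides, the +x side is open for viewing. Origin: centre of the underside, z up; its position and yaw change.
- viewer_slot (a point): Centre of the slot's mouth, level with the roof's top (130 mm above the bench, 110 mm above the inner floor). The slot goes straight down through the 12 mm roof, 20 mm wide along x and 62 mm long along y (axes as the viewer's), its upper edge broken by a 3 mm chamfer and framed by a painted cream line: 2 mm larger in all than the flask's body each way. Open space 98 mm high below the roof.
- yellow_flask_center (a point): Half-way up the yellow flask (60 mm above its foot, on its axis). Flat flask, 120 mm tall: body 18 mm (x) x 60 mm (y) x 75 mm high, the lowest 3 mm stepped in 2.5 mm all round; above it a black flat-sided stopper 14 mm (x) x 32 mm (y) x 45 mm high, firmly joined, to be gripped across its 14 mm. z up. About 0.12 kg. Stands upright in one of the stand's two pockets; which one changes. Must be the one passed through the slot.
- yellow_flask_foot (a point): Centre of the underside of the yellow flask, same axes as its centre.
- brown_flask_center (a point): Half-way up the brown flask with a white stopper, otherwise the same as the yellow one, in the other pocket. Leave it.
- stand: Pale wooden stand fixed to the bench, 60 (x) x 210 (y) x 35 mm high, with two pockets 22 mm deep and 1.5 mm wider than a flask all round, 55 mm either side of its middle along y. Flasks are lifted straight up out of it; a flask's foot starts 13 mm above the bench. Origin: centre of the underside.
- left_cup_center (a point): Half-way up the blue cup left standing upright on the viewer's roof over the slot (42.5 mm above its foot, on its axis). Round tapered open cup, 85 mm tall, outside diameter 37 mm at the foot and 62 mm at the rim, wall 2.5 mm, a raised inner floor 34 mm above the foot, about 0.06 kg, z up. Foot 130 mm above the bench at the start. Nested in its like, its foot rests on the lower cup's inner floor, 34 mm above the bench, with about 2 mm play all round.
- bench_cup_center (a point): Half-way up the other blue cup, equal in shape, standing upright and open on the bench, 42.5 mm above it. It is loose.
- amber_jar_center (a point): Middle of a brown glass jar with a black lid, 84 mm across, 150 mm tall. Bystander.
- white_jar_center (a point): Middle of a white jar with a red lid, 72 mm across, 100 mm tall. Bystander.
- small_bottle_center (a point): Middle of a small brown bottle, 44 mm across, 90 mm tall. Bystander.
- dish_center (a point): Middle of a white shallow dish, 70 mm across, 18 mm high. Bystander.
- weight_center (a point): Middle of a brass balance weight with a knob, 40 mm across, 50 mm tall. Bystander.

How it is judged:
By the outcome, as a careful person would: the job done as asked, in the order asked, and still so for the second after the job is handed in, while the arm keeps its last pose, push and grip.
It also fails if it takes over 64 s, if anything falls off the work surface, if the arm or the gripper's body presses on something with over 40 N, if the wrist force passes 120 N, or if a joint passes its speed limit or range.

ROBOT

A 6-joint arm with a two-finger parallel gripper is mounted at the origin on the work surface. World frame = base frame: x ahead of the robot, y to its left, z up, the work surface at z = 0. Lengths are in mm, angles in rad, forces in N, time in s.
With the tool pointing down it reaches from about 275 to 1000 mm from the base axis. Payload 8.4 kg.
Tool frame: the origin (TCP) lies between the finger pads; the fingertips stand r.finger_overhang ahead of it and the grasp point (between the pads) is the TCP (r.finger_overhang is the distance from the TCP to the fingertips, in mm); z points along the fingers, y is the line along which they close (so a half turn about z gives the same grasp; the last joint's range is limited). The gripper opens to 85 mm and grips with 20 to 120 N. Pads are 22 mm wide; open, the fingers measure 114 mm over their backs; the gripper's body (76 mm by 85 mm) begins 54 mm behind the grasp point. The pads swing forward as they close: fully open they stand 13 mm farther back than shut.
Start: joints at [1.236, 0.353, 1.633, -0, 1.155, -0.002], TCP at [204.18, 590.71, 250.281] pointing down, gripper open.
Joint ranges: [-2.63, 2.63], [-0.92, 2.1], [0.06, 2.66], [-1.3, 4.44], [0, 2.69], [-3.02, 3.02]. Speed limits (rad/s): [2.22, 2.22, 2.79, 3.14, 3.14, 3.14].

INTERFACE

Orientations are given as [roll, pitch, yaw] about the fixed x, y, z axes, in that order (R = Rz(yaw) Ry(pitch) Rx(roll)).
In Python, from rig import r, cams, sign_off gives the robot as it stands.
- The arm moves only by the shell command python3 -m crank 'ROWS' [FORCE]. ROWS is JSON, a list of rows, each a list of 7 numbers: the shift along the tool's x, y, z in m, then the turn, a rotation vector about the tool's x, y, z in rad, then the closure, from 0 (fully open) to 1 (shut). In form: [[dx, dy, dz, ax, ay, az, gripper], ...]. A call has 1 to 5 rows; each row is the pose to reach, as a shift and turn from the pose commanded when the call began, along the tool's axes at that moment; what a row does not reach only later rows make up. A row lasts 1/10 s, in which the tool goes at most 50 mm and 8.59 degrees, less where a joint would pass 70% of its speed; a pose out of reach is approached as far as the arm can. A call with a gripper value outside its range is refused whole. The fingers move at their own pace and stop on an object; FORCE is the grip in N (left out, the last holds). Time passes only in rows, so rows that repeat a pose let the fingers close. It gives the time, the measured TCP pose, the force, the opening and the grip force at its end, in the units of the state.
- r.sense(): the state, without advancing time (a new reading comes with each control period).
- cams.grab_frame(name): name is "scene" or "top" or "wrist"; returns a dict with "image" (480x640x3 uint8, red, green, blue), "fx", "fy", "cx", "cy" (pixels), "position" and "orientation" of the camera in the world. Camera axes: x right, y down, z forward; pixel columns grow to the right and rows downward; lengths in mm; the calibration is good to about 2 mm. A picture is of the moment at which its call begins. There is no depth.
- sign_off(): hands the job in; it is judged then, once.
The state is a dict: "clock": time; "qpos": joint angles; "qvel": joint speeds; "joint_efforts": joint torques, N m; "eef_pos": TCP position; "tcp_rot": TCP orientation; "contact_force": force on the tool from outside, world axes, zero at the start; "wrist_torque": the same for the moment, N m; "opening": opening from 0.0 (shut) to 1.0 (fully open); "grasp_force": force on a finger pad.
Only numpy, scipy, OpenCV 4.12 (cv2) and the standard library are available. Lean on these libraries where they do the work, as an engineer would, in place of code of your own. Each camera call takes 0.05 s, during which the arm holds its last target. There are 200 camera calls.

## Working session

There is one attempt and no reset: what is moved stays moved. The work goes in short steps, Python scripts to look and compute and a shell command to move; the robot and the scene stay as the last step left them, time stands still between calls to the robot, and variables do not carry over. Pictures are saved under pics/ and viewed, at most 10 in all, crops included, and the job is handed in when it is done.

```bash
mkdir -p pics; ls
python3 - <<'E'
from rig import r,cams
import cv2,pickle
print(r.sense(), r.finger_overhang)
for n in("scene","top"):
    f=cams.grab_frame(n); pickle.dump(f,open(f"{n}.pkl","wb"))
    cv2.imwrite(f"pics/{n}0.png",f["image"][:,:,::-1]); print({k:v for k,v in f.items() if k!="image"})
E
```

```text
pics
{'clock': 0.0, 'qpos': array([ 1.23557618e+00,  3.53651137e-01,  1.63413774e+00, -1.96799832e-05,
        1.15518884e+00, -2.40606978e-03]), 'qvel': array([ 7.88976405e-04,  3.98699358e-04,  2.74332382e-04, -4.87929632e-04,
       -1.72208677e-06, -1.56629508e-03]), 'joint_efforts': array([ 3.07436072e-03, -6.05255270e+01, -3.42067516e+01,  2.77393847e-04,
        9.36707453e-03, -3.12384077e-05]), 'eef_pos': array([204.05156227, 590.27761138, 249.55825046]), 'tcp_rot': array([-3.14020755e+00,  1.46610159e-05,  2.80878655e+00]), 'contact_force': array([-0.27696719,  1.19886285,  0.0483182 ]), 'wrist_torque': array([ 0.00581455,  0.03301586, -0.01933221]), 'grasp_force': 0.0, 'opening': 1.000699187783126} 19.0
{'fx': 471.9534040305037, 'fy': 471.9534040305037, 'cx': 310.0277982766073, 'cy': 242.2030980656272, 'position': array([1368.17861489,  307.83444554,  729.63623395]), 'orientation': array([-2.20124098, -0.01911989,  1.91082898])}
{'fx': 571.5589089906692, 'fy': 571.5589089906692, 'cx': 323.21942099370597, 'cy': 241.78232069934324, 'position': array([ 482.43522402,   25.63070603, 1483.40504436]), 'orientation': array([-3.06580839,  0.00781343, -1.54829929])}
```

View pics/scene0.png

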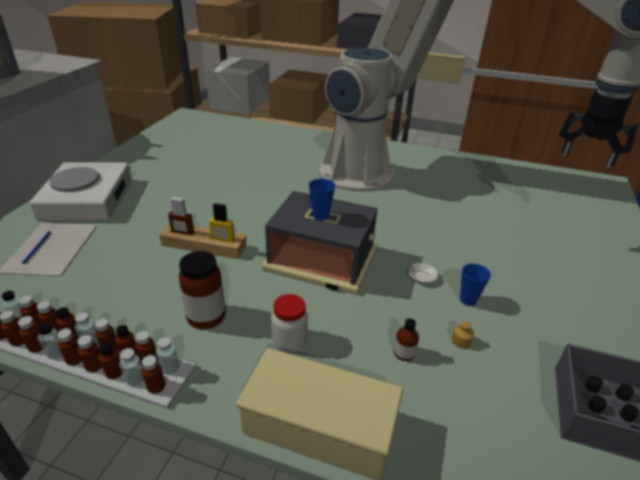

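View pics/top0.png

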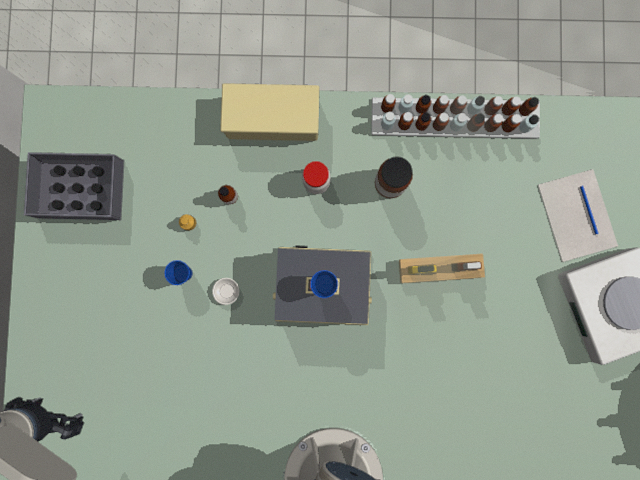

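```bash
cat > h.py <<'E'
import numpy as np,cv2
from scipy.spatial.transform import Rotation as R
def ray(f,u,v):
    M=R.from_euler('xyz',f["orientation"]).as_matrix()
    return M@np.array([(u-f["cx"])/f["fx"],(v-f["cy"])/f["fy"],1])
def at(f,u,v,z):
    d=ray(f,u,v);p=f["position"];return p+d*(z-p[2])/d[2]
def proj(f,P):
    M=R.from_euler('xyz',f["orientation"]).as_matrix()
    c=M.T@(np.array(P,float)-f["position"]);return np.array([f["fx"]*c[0]/c[2]+f["cx"],f["fy"]*c[1]/c[2]+f["cy"]])
E
python3 - <<'E'
import pickle,cv2,numpy as np
t=pickle.load(open("top.pkl","rb"))["image"][:,:,::-1];s=pickle.load(open("scene.pkl","rb"))["image"][:,:,::-1]
a=cv2.resize(t[235:335,270:490],None,fx=3.6,fy=3.6,interpolation=cv2.INTER_CUBIC)
b=cv2.resize(s[190:255,160:380],None,fx=3.6,fy=3.6,interpolation=cv2.INTER_CUBIC)
cv2.imwrite("pics/c.png",np.vstack([a,b]))
# blue
for n,i in(("top",t),("scene",s)):
    i=i.astype(int);m=((i[:,:,0]>80)&(i[:,:,0]>2*i[:,:,2])&(i[:,:,0]-i[:,:,1]>50)).astype(np.uint8)
    k,_,st,c=cv2.connectedComponentsWithStats(m)
    print(n,[(st[j].tolist(),c[j].round(1).tolist()) for j in range(1,k) if st[j,4]>60])
E
```

```text
top [([581, 186, 17, 48, 113], [588.8, 209.5]), ([165, 261, 27, 24, 256], [174.5, 273.4]), ([311, 270, 26, 28, 196], [319.9, 283.9])]
scene [([326, 181, 9, 10, 61], [329.4, 185.3]), ([477, 266, 13, 16, 148], [482.3, 273.7])]
```

View pics/c.png

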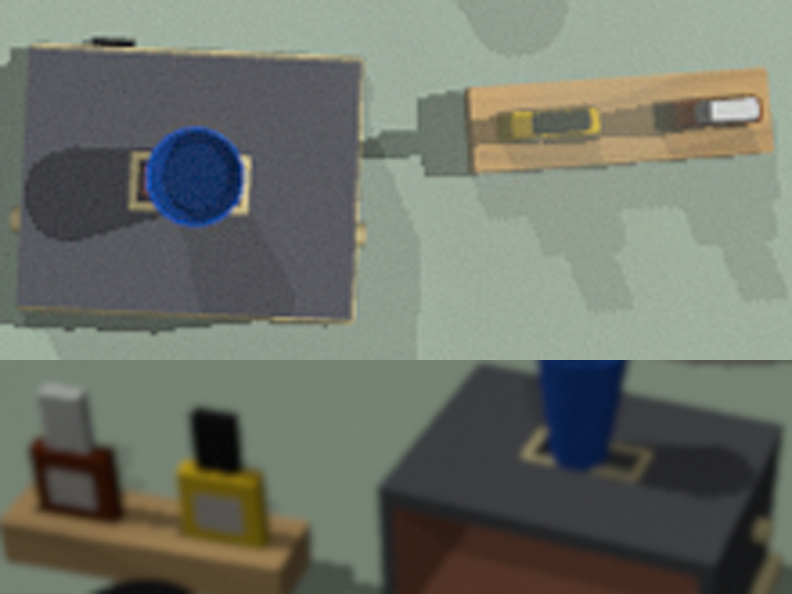

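Run:
```python
import pickle
from h import *
t=pickle.load(open("top.pkl","rb"))
g=lambda u,v,z:at(t,270+u/3.6,235+v/3.6,z)[:2].round(1)
R4=[g(u,v,130) for u,v in((28,47),(362,62),(352,320),(18,306))]
print("roof",R4,np.mean(R4,0));a=R4[0]-R4[1];b=R4[3]-R4[2];print("yaw",[np.degrees(np.arctan2(-x[0],x[1])) for x in(a,b)])
print("slot",g(190.5,183,130),"cup",g(195,177,215),"stopper",g(565,122,133),"bench",at(t,178,272.5,85))
S=[g(u,v,35) for u,v in((470,88),(768,69),(773,152),(475,172))]
print("stand",S,np.mean(S,0));a=S[0]-S[1];b=S[3]-S[2];print([np.degrees(np.arctan2(-x[0],x[1])) for x in(a,b)])
s=pickle.load(open("scene.pkl","rb"))
print(proj(s,[*g(195,177,215),215]),proj(s,[*g(565,122,133),133]),proj(s,[*at(t,178,272.5,85)]))
for n,u,v,z in(("dish",226,291,15),("weight",188,222,50),("bottle",228,193,90),("jar",396,172,150),("white",316,174,100)):print(n,at(t,u,v,z)[:2])
```

```text
roof [array([567.6, 146. ]), array([562.6, -74.2]), array([394. , -70.4]), array([398. , 147.7])] [480.55   37.275]
yaw [np.float64(-1.300770560723773), np.float64(-1.0506988856991344)]
slot [480.6  36.9] cup [484.5  33.5] stopper [ 526.  -207.5] bench [505.14352874 392.76357315  85.        ]
stand [array([ 551.6, -157.4]), array([ 569.6, -366.6]), array([ 511.4, -370.2]), array([ 492.7, -161.7])] [ 531.325 -263.975]
[np.float64(4.917735331496359), np.float64(5.125045591318797)]
[321.82007313 184.31679841] [219.64252167 204.31649838] [474.77709022 271.56803851]
dish [461.70120921 285.90931726]
weight [633.62571119 381.96508361]
bottle [703.3523559  276.19623345]
jar [ 752.24885495 -129.63179184]
white [753.30838513  60.22846707]
```

```bash
cat > go.py <<'E'
import sys,numpy as np
from rig import r
from scipy.spatial.transform import Rotation as R
x,y,z,yaw=map(float,sys.argv[1:5]); s=r.sense()
A=R.from_euler('xyz',s["tcp_rot"]);B=R.from_euler('xyz',[np.pi,0,np.radians(yaw)])
print("t",round(s["clock"],2),"pos",s["eef_pos"].round(1),"rpy",np.degrees(s["tcp_rot"]).round(2),"F",s["contact_force"].round(1),"open",round(s["opening"],3),"grip",round(s["grasp_force"],1))
print("d",((A.inv().apply(np.array([x,y,z])-s["eef_pos"]))/1000).round(4),"turn",(A.inv()*B).as_rotvec().round(4))
E
python3 go.py 484.5 33.5 300 92
```

```text
t 0.1 pos [204.  590.4 249.7] rpy [-179.93    0.    160.93] F [-0.6 -0.  -0.7] open 0.998 grip 0.0
d [-0.447  -0.4347 -0.0498] turn [-1.0000e-03  7.0000e-04  1.2031e+00]
```

```bash
python3 -m crank '[[-0.03,-0.03,-0.01,0,0,0,0],[-0.06,-0.06,-0.02,0,0,0,0],[-0.09,-0.088,-0.03,0,0,0,0],[-0.12,-0.117,-0.04,0,0,0,0],[-0.15,-0.146,-0.05,0,0,0,0]]'
python3 -m crank '[[-0.03,-0.03,0,0,0,0,0],[-0.06,-0.06,0,0,0,0,0],[-0.09,-0.088,0,0,0,0,0],[-0.12,-0.117,0,0,0,0,0],[-0.15,-0.146,0,0,0,0,0]]'
python3 -m crank '[[-0.03,-0.03,0,0,0,0,0],[-0.06,-0.06,0,0,0,0,0],[-0.09,-0.088,0,0,0,0,0],[-0.12,-0.117,0,0,0,0,0],[-0.147,-0.143,0,0,0,0,0]]'
python3 -m crank '[[0,0,0,0,0,0.14,0],[0,0,0,0,0,0.28,0],[0,0,0,0,0,0.42,0],[0,0,0,0,0,0.56,0],[0,0,0,0,0,0.7,0]]'
python3 -m crank '[[0,0,0,0,0,0.14,0],[0,0,0,0,0,0.28,0],[0,0,0,0,0,0.42,0],[0,0,0,0,0,0.5,0],[0,0,0,0,0,0.5,0]]'
python3 go.py 484.5 33.5 300 92
python3 - <<'E'
from rig import cams
import pickle,cv2
from h import *
f=cams.grab_frame("wrist");pickle.dump(f,open("w1.pkl","wb"));cv2.imwrite("pics/w1.png",f["image"][:,:,::-1]);print(f["position"],proj(f,[480.6,36.9,130]),proj(f,[484.5,33.5,215]))
E
```

```text
clock: 0.6
eef_pos: [298.5, 402.0, 300.3]
tcp_rot: [-3.141, -0.0, 2.809]
contact_force: [0.5, 0.3, 0.6]
opening: 1.001
grasp_force: 0.0
clock: 1.1
eef_pos: [392.6, 215.1, 300.2]
tcp_rot: [-3.142, 0.0, 2.809]
contact_force: [0.8, 0.6, -0.0]
opening: 1.002
grasp_force: 0.0
clock: 1.6
eef_pos: [485.0, 31.6, 300.2]
tcp_rot: [-3.141, -0.0, 2.808]
contact_force: [0.5, 0.4, -0.7]
opening: 1.002
grasp_force: 0.0
clock: 2.1
eef_pos: [484.3, 33.5, 300.0]
tcp_rot: [-3.141, -0.0, 2.103]
contact_force: [0.4, -0.1, -0.4]
opening: 0.999
grasp_force: 0.0
clock: 2.6
eef_pos: [484.3, 33.5, 300.0]
tcp_rot: [-3.141, 0.0, 1.608]
contact_force: [0.0, -0.5, -0.8]
opening: 0.998
grasp_force: 0.0
t 2.6 pos [484.3  33.5 300. ] rpy [-179.97    0.     92.11] F [ 0.  -0.5 -0.8] open 0.998 grip 0.0
d [-0.      0.0002  0.    ] turn [-0.0006  0.      0.002 ]
[481.06657897 102.72194712 424.04209421] [317.8004955  212.02184771] [323.59439692 254.96532345]
```

View pics/w1.png

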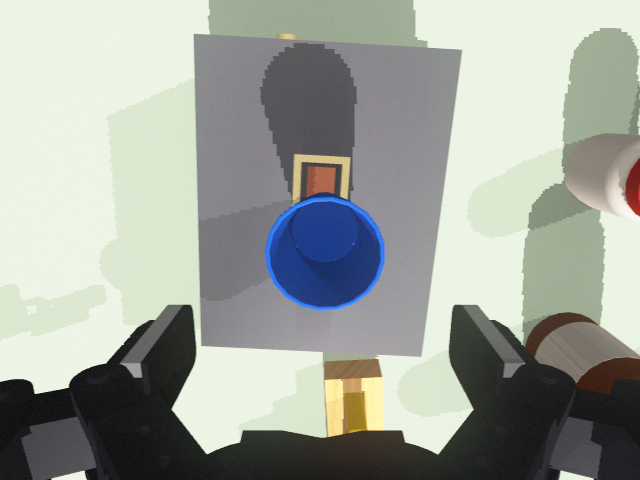

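```bash
python3 -m crank '[[0,0,0.03,0,0,0,0],[0,0,0.06,0,0,0,0],[0,0,0.09,0,0,0,0],[0,0,0.1,0,0,0,0],[0,0,0.1,0,0,0,0.1]]' 25
python3 -m crank '[[0,0,0,0,0,0,0.2],[0,0,0,0,0,0,0.3],[0,0,0,0,0,0,0.4],[0,0,0,0,0,0,0.5],[0,0,0,0,0,0,0.5]]' 25
python3 -m crank '[[0,0,0,0,0,0,0.5],[0,0,0,0,0,0,0.5]]' 25
python3 go.py 484.5 33.5 260 92
```

```text
clock: 3.15
eef_pos: [483.7, 33.5, 199.2]
tcp_rot: [-3.139, 0.0, 1.61]
contact_force: [-0.2, -0.0, 0.5]
opening: 0.899
grasp_force: 0.0
clock: 3.65
eef_pos: [485.6, 33.6, 202.2]
tcp_rot: [3.139, -0.0, 1.609]
contact_force: [-1.3, 0.2, 7.0]
opening: 0.7
grasp_force: 25.9
clock: 3.85
eef_pos: [485.7, 33.6, 202.2]
tcp_rot: [3.139, -0.0, 1.609]
contact_force: [-1.2, -0.8, 6.4]
opening: 0.701
grasp_force: 25.9
t 3.85 pos [485.7  33.6 202.2] rpy [179.82  -0.    92.19] F [-1.2 -0.8  6.4] open 0.701 grip 25.9
d [-0.0001 -0.001  -0.0578] turn [ 0.0031 -0.0001  0.0034]
```

```bash
python3 -m crank '[[0,0,-0.015,0,0,0,0.5],[0,0,-0.03,0,0,0,0.5],[0,0,-0.05,0,0,0,0.5],[0,0,-0.06,0,0,0,0.5],[0,0,-0.06,0,0,0,0.5]]'
python3 go.py 505 310 260 92
```

```text
clock: 4.35
eef_pos: [485.7, 33.6, 262.3]
tcp_rot: [3.138, -0.0, 1.609]
contact_force: [0.9, -0.3, -1.5]
opening: 0.702
grasp_force: 27.2
t 4.35 pos [485.7  33.6 262.3] rpy [ 1.7977e+02 -1.0000e-02  9.2190e+01] F [ 0.9 -0.3 -1.5] open 0.702 grip 27.2
d [0.2755 0.0298 0.0024] turn [ 0.004  -0.0001  0.0032]
```

```bash
python3 -m crank '[[0.03,0.003,0,0,0,0,0.5],[0.07,0.007,0,0,0,0,0.5],[0.11,0.012,0,0,0,0,0.5],[0.15,0.016,0,0,0,0,0.5],[0.18,0.02,0,0,0,0,0.5]]'
python3 -m crank '[[0.03,0.003,0,0,0,0,0.5],[0.06,0.006,0,0,0,0,0.5],[0.08,0.008,0,0,0,0,0.5],[0.095,0.01,0,0,0,0,0.5],[0.095,0.01,0,0,0,0,0.5]]'
python3 go.py 505 393 260 92
python3 - <<'E'
from rig import cams
import pickle,cv2
from h import *
f=cams.grab_frame("wrist");pickle.dump(f,open("w2.pkl","wb"));cv2.imwrite("pics/w2.png",f["image"][:,:,::-1]);print(f["position"],proj(f,[505.1,392.8,85]),proj(f,[505.1,392.8,34]))
s=cams.grab_frame("scene");cv2.imwrite("s2.png",s["image"][:,:,::-1])
E
```

```text
clock: 4.85
eef_pos: [497.3, 216.3, 259.5]
tcp_rot: [-3.141, -0.0, 1.61]
contact_force: [-0.7, -0.5, -1.2]
opening: 0.701
grasp_force: 27.2
clock: 5.35
eef_pos: [504.1, 310.7, 259.8]
tcp_rot: [-3.141, 0.0, 1.61]
contact_force: [1.1, 1.1, -0.1]
opening: 0.702
grasp_force: 27.2
t 5.35 pos [504.1 310.7 259.8] rpy [-179.99    0.     92.25] F [ 1.1  1.1 -0.1] open 0.702 grip 27.2
d [ 0.0822  0.0041 -0.0002] turn [-0.0003  0.      0.0044]
[500.6628425  379.84314921 383.83677265] [329.34507751  94.59145384] [328.2437547  97.5426251]
```

View pics/w2.png

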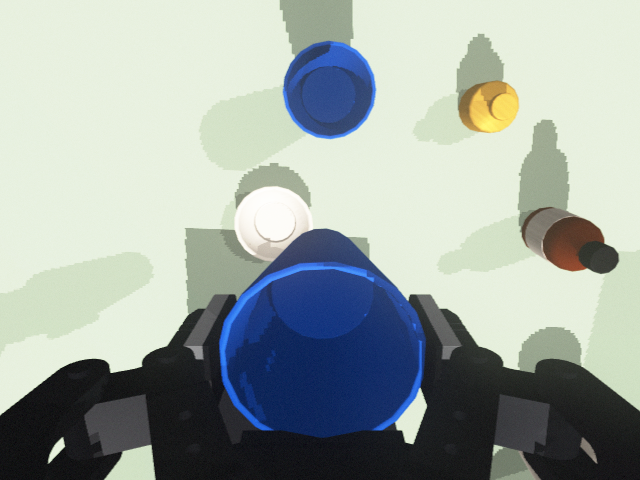

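Run:
```python
import pickle
from h import *
f=pickle.load(open("w2.pkl","rb"));print(f["fx"],f["orientation"])
print("bench rim",at(f,330,89.5,85),"floor",at(f,329,95,34))
print("held rim",at(f,323,352,272),"near rim edge",at(f,323,265,272),"floor",at(f,322,288,222))
for y in(307,310.7,314): print(y,proj(f,[504,y+31,272]),proj(f,[504,y+18.5,187]))
```

```text
428.589341583677 [ 2.86465562e+00 -5.22100291e-04  4.02778259e-02]
bench rim [505.38880731 396.00978749  85.        ] floor [505.60327016 394.69957619  34.        ]
held rim [503.68613685 312.82876225 272.        ] near rim edge [502.57997965 339.89151962 272.        ] floor [503.43553734 312.11549014 222.        ]
307 [327.83004982 271.61464384] [324.29129993 233.38802665]
310.7 [328.4200908  259.00307657] [324.61642213 225.87250946]
314 [328.95493466 247.57129568] [324.90913677 219.10612466]
```

```bash
python3 go.py 506.3 397 260 92
python3 -m crank '[[0.03,0.001,0,0,0,0,0.5],[0.06,0.003,0,0,0,0,0.5],[0.08,0.004,0,0,0,0,0.5],[0.086,0.005,0,0,0,0,0.5],[0.086,0.005,0,0,0,0,0.5]]'
python3 go.py 506.3 397 190 92
python3 -m crank '[[0,0,0.03,0,0,0,0.5],[0,0,0.06,0,0,0,0.5],[0,0,0.09,0,0,0,0.5],[0,0,0.09,0,0,0,0.5]]'
python3 go.py 506.3 397 106 92
python3 - <<'E'
from rig import cams
import cv2
w=cams.grab_frame("wrist")["image"];s=cams.grab_frame("scene")["image"]
import numpy as np
s=cv2.resize(s[190:330,400:560],(0,0),fx=3,fy=3);w=cv2.resize(w,(560,420))[:,100:420]
cv2.imwrite("pics/n1.png",np.hstack([s,w])[:,:,::-1])
E
```

```text
t 5.45 pos [503.9 308.9 259.9] rpy [-1.7997e+02  5.0000e-02  9.2190e+01] F [ 0.1  0.1 -0.7] open 0.703 grip 27.2
d [ 0.088   0.0057 -0.0001] turn [-0.0006  0.0008  0.0034]
clock: 5.95
eef_pos: [505.8, 395.3, 260.0]
tcp_rot: [-3.141, 0.001, 1.609]
contact_force: [0.8, -0.7, -0.7]
opening: 0.701
grasp_force: 27.2
t 5.95 pos [505.8 395.3 260. ] rpy [-1.7998e+02  4.0000e-02  9.2210e+01] F [ 0.8 -0.7 -0.7] open 0.701 grip 27.2
d [0.0017 0.0006 0.07  ] turn [-0.0003  0.0007  0.0036]
clock: 6.35
eef_pos: [503.7, 392.5, 166.3]
tcp_rot: [-3.136, 0.005, 1.608]
contact_force: [-0.4, -0.6, -1.8]
opening: 0.705
grasp_force: 27.5
t 6.35 pos [503.7 392.5 166.3] rpy [-179.65    0.28   92.14] F [-0.4 -0.6 -1.8] open 0.705 grip 27.5
d [0.0047 0.0031 0.0603] turn [-0.0061  0.0049  0.0024]
```

View pics/n1.png

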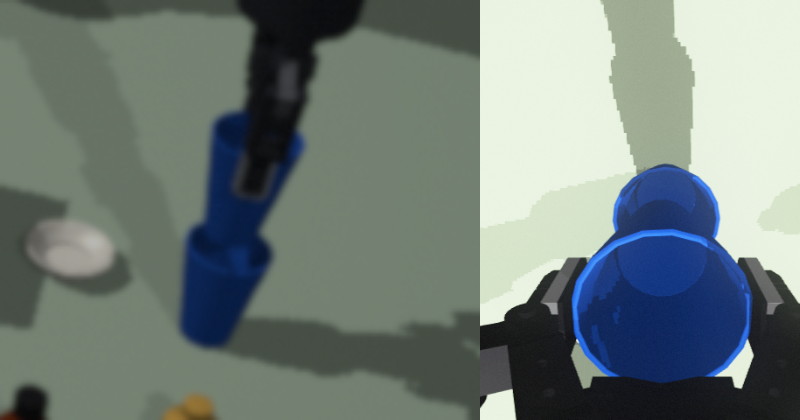

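```bash
python3 go.py 506.3 397 106 92
python3 - <<'E'
from rig import cams,r
from h import *
f=cams.grab_frame("wrist")
k=1/.875
print("bench far",at(f,(666-380)*k,164*k,85),"L",at(f,(614-380)*k,215*k,85),"R",at(f,(719-380)*k,215*k,85))
e=r.sense()["eef_pos"];z=e[2]+13
print(e,"held far",at(f,(661-380)*k,230*k,z),"L",at(f,(573-380)*k,308*k,z),"R",at(f,(750-380)*k,308*k,z))
E
```

```text
t 6.45 pos [505.9 394.6 170.6] rpy [-1.7996e+02  5.0000e-02  9.2140e+01] F [ 0.3 -0.  -0.7] open 0.7 grip 27.5
d [0.0024 0.0005 0.0646] turn [-0.0008  0.0009  0.0025]
bench far [506.33739621 429.35360049  85.        ] L [477.19283002 398.1809779   85.        ] R [538.55059268 400.53279379  85.        ]
[506.53522893 395.32885454 171.70561448] held far [503.89158198 425.13074632 184.70561448] L [475.89248953 396.78565226 184.70561448] R [534.27588188 399.02284627 184.70561448]
```

```bash
python3 -m crank '[[0.0014,0,0.005,0,0,0,0.5],[0.0014,0,0.02,0,0,0,0.5],[0.0014,0,0.035,0,0,0,0.5],[0.0014,0,0.05,0,0,0,0.5],[0.0014,0,0.055,0,0,0,0.5]]'
python3 -m crank '[[0,0,0,0,0,0,0.5],[0,0,0.001,0,0,0,0.5]]'
python3 go.py 506.3 397 106 92
```

```text
clock: 7.0
eef_pos: [504.6, 396.1, 112.5]
tcp_rot: [-3.139, 0.002, 1.609]
contact_force: [0.5, 0.6, -1.0]
opening: 0.701
grasp_force: 27.5
clock: 7.2
eef_pos: [505.9, 397.2, 114.3]
tcp_rot: [3.142, -0.0, 1.609]
contact_force: [0.8, -0.3, 0.4]
opening: 0.699
grasp_force: 27.5
t 7.2 pos [505.9 397.2 114.3] rpy [180.    -0.    92.18] F [ 0.8 -0.3  0.4] open 0.699 grip 27.5
d [-0.0002  0.0004  0.0083] turn [ 0.0001 -0.0001  0.0032]
```

```bash
python3 -m crank '[[0,0,0.001,0,0,0,0.5],[0,0,0.002,0,0,0,0.5],[0,0,0.003,0,0,0,0.5],[0,0,0.004,0,0,0,0.5],[0,0,0.004,0,0,0,0.5]]'
python3 -m crank '[[0,0,0.001,0,0,0,0.5],[0,0,0.002,0,0,0,0.5],[0,0,0.003,0,0,0,0.5],[0,0,0.003,0,0,0,0.5]]'
python3 - <<'E'
from rig import cams
import cv2
s=cams.grab_frame("scene")["image"]
cv2.imwrite("pics/n2.png",cv2.resize(s[210:330,400:560],(0,0),fx=4,fy=4)[:,:,::-1])
E
```

```text
clock: 7.7
eef_pos: [505.7, 397.0, 110.3]
tcp_rot: [3.142, 0.0, 1.609]
contact_force: [0.5, -0.8, -1.3]
opening: 0.702
grasp_force: 27.5
clock: 8.1
eef_pos: [505.6, 396.9, 107.1]
tcp_rot: [-3.141, 0.0, 1.609]
contact_force: [-1.0, -0.3, -0.5]
opening: 0.698
grasp_force: 27.5
```

View pics/n2.png

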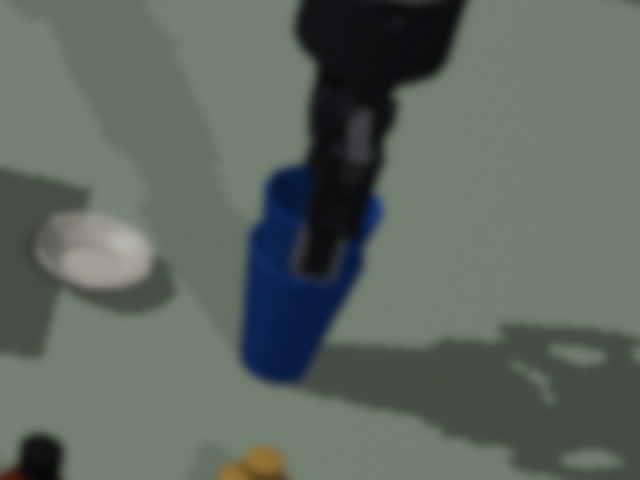

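```bash
python3 -m crank '[[0,0,0.001,0,0,0,0.5],[0,0,0.002,0,0,0,0.5],[0,0,0.002,0,0,0,0.5]]' | grep -E "eef|contact"
python3 -m crank '[[0,0,0.001,0,0,0,0.5],[0,0,0.001,0,0,0,0.5]]'| grep -E "eef|contact"
python3 -m crank '[[0,0,0.001,0,0,0,0.5],[0,0,0.001,0,0,0,0.5]]'| grep -E "eef|contact"
```

```text
eef_pos: [506.0, 397.3, 106.3]
contact_force: [-2.6, -1.5, 8.1]
eef_pos: [506.1, 397.6, 106.2]
contact_force: [-4.3, -2.6, 15.8]
eef_pos: [506.6, 398.0, 106.0]
contact_force: [-3.7, -1.8, 20.3]
```

```bash
python3 -m crank '[[0,0,-0.002,0,0,0,0.5],[0,0,-0.003,0,0,0,0.3],[0,0,-0.003,0,0,0,0.15],[0,0,-0.003,0,0,0,0],[0,0,-0.003,0,0,0,0]]'
python3 -m crank '[[0,0,0,0,0,0,0],[0,0,-0.02,0,0,0,0],[0,0,-0.05,0,0,0,0],[0,0,-0.08,0,0,0,0],[0,0,-0.12,0,0,0,0]]'
python3 -m crank '[[0,0,-0.03,0,0,0,0],[0,0,-0.06,0,0,0,0],[0,0,-0.09,0,0,0,0],[0,0,-0.1,0,0,0,0],[0,0,-0.1,0,0,0,0]]'
python3 - <<'E'
from rig import cams
import cv2,numpy as np
w=cams.grab_frame("wrist")["image"];s=cams.grab_frame("scene")["image"]
s=cv2.resize(s[190:330,400:540],(420,420));w=cv2.resize(w,(560,420))[:,100:460]
cv2.imwrite("pics/n3.png",np.hstack([s,w])[:,:,::-1])
E
python3 go.py 526.2 -208.5 330 95
```

```text
clock: 9.35
eef_pos: [505.6, 396.9, 106.0]
tcp_rot: [-3.141, 0.0, 1.609]
contact_force: [-0.6, 0.4, -0.5]
opening: 0.999
grasp_force: 0.0
clock: 9.85
eef_pos: [505.0, 396.4, 226.0]
tcp_rot: [-3.139, 0.002, 1.609]
contact_force: [1.1, 0.7, 0.3]
opening: 0.998
grasp_force: 0.0
clock: 10.35
eef_pos: [506.3, 397.4, 327.7]
tcp_rot: [3.139, -0.002, 1.609]
contact_force: [-0.0, -0.3, 0.0]
opening: 1.004
grasp_force: 0.0
t 10.45 pos [505.3 396.7 324.8] rpy [-1.7992e+02  6.0000e-02  9.2180e+01] F [0.9 0.5 0.1] open 1.003 grip 0.0
d [-0.6055 -0.0021 -0.0046] turn [-0.0014  0.001  -0.0493]
```

View pics/n3.png

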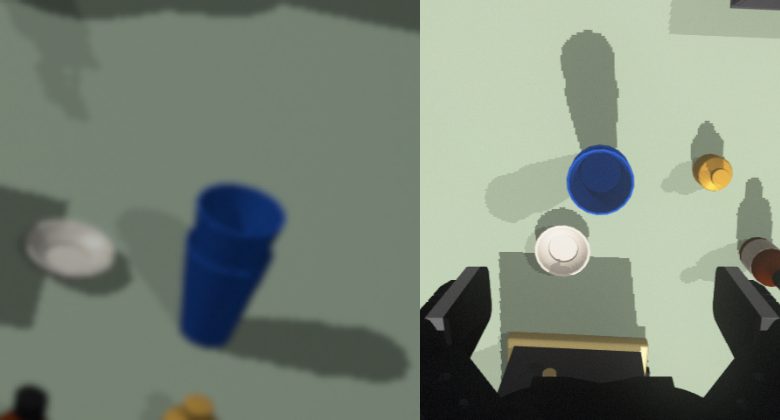

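```bash
python3 -m crank '[[-0.04,-0.003,0,0,0,0,0],[-0.085,-0.006,0,0,0,0,0],[-0.13,-0.01,0,0,0,0,0],[-0.175,-0.014,0,0,0,0,0],[-0.22,-0.018,0,0,0,0,0]]'|head -2
python3 -m crank '[[-0.045,-0.003,0,0,0,0,0],[-0.09,-0.007,0,0,0,0,0],[-0.135,-0.011,0,0,0,0,0],[-0.18,-0.015,0,0,0,0,0],[-0.215,-0.018,0,0,0,0,0]]'|head -2
python3 -m crank '[[0,0,0,0,0,0.056,0],[0,0,0,0,0,0.056,0],[0,0,0,0,0,0.056,0],[0,0,0,0,0,0.056,0]]'
python3 - <<'E'
from rig import cams,r
import pickle,cv2
from h import *
f=cams.grab_frame("wrist");pickle.dump(f,open("w4.pkl","wb"))
c=proj(f,[480.6,36.9,130]);print(c,f["position"],r.sense()["eef_pos"])
u,v=int(c[0])-70,int(c[1])-85;print(u,v)
cv2.imwrite("pics/w4.png",cv2.resize(f["image"][v:v+150,u:u+150,::-1],(600,600),interpolation=cv2.INTER_CUBIC))
E
python3 go.py 526.2 -208.5 325 95
```

```text
clock: 10.95
eef_pos: [494.9, 174.6, 324.2]
clock: 11.45
eef_pos: [485.0, -41.2, 324.5]
clock: 11.85
eef_pos: [486.1, -38.4, 325.6]
tcp_rot: [-3.14, -0.0, 1.555]
contact_force: [-0.1, 1.0, 0.0]
opening: 0.999
grasp_force: 0.0
[313.79499539 106.03178039] [486.54731494  30.83072522 449.60422952] [486.18541346 -38.30947017 325.78313194]
243 21
t 11.9 pos [486.2 -38.3 325.8] rpy [-1.7995e+02 -1.0000e-02  8.9090e+01] F [1.1 0.2 0.7] open 0.999 grip 0.0
d [-0.1695  0.0427  0.0007] turn [-0.0009 -0.0002 -0.1032]
```

View pics/w4.png

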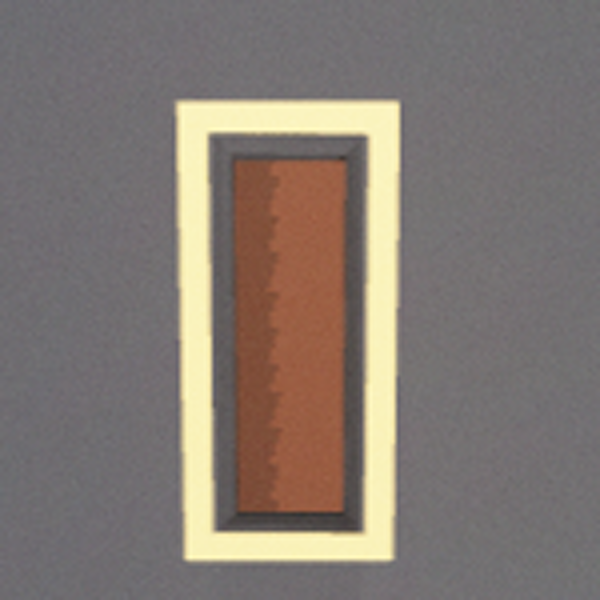

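```bash
python3 - <<'E'
import pickle
from h import *
f=pickle.load(open("w4.pkl","rb"))
for Q in(((177,101),(400,101),(394,560),(185,560)),((210,135),(368,135),(363,531),(215,531))):
    P=np.array([at(f,243+(u+.5)/4-.5,21+(v+.5)/4-.5,130)[:2] for u,v in Q])
    y=P[0]+P[1]-P[2]-P[3];x=P[1]+P[2]-P[0]-P[3]
    print(P.round(1).tolist(),P.mean(0),np.degrees([np.arctan2(-y[0],y[1]),np.arctan2(x[1],x[0])]),np.linalg.norm(x)/2,np.linalg.norm(y)/2)
E
python3 -m crank '[[-0.04,0.01,0,0,0,-0.03,0],[-0.08,0.02,0,0,0,-0.06,0],[-0.12,0.03,0,0,0,-0.1,0],[-0.16,0.04,0,0,0,-0.103,0],[-0.17,0.043,0,0,0,-0.103,0]]'|head -2
python3 -m crank '[[0,0,0,0,0,0,0],[0,0,0,0,0,0,0]]'
python3 - <<'E'
from rig import cams,r
import pickle,cv2
from h import *
f=cams.grab_frame("wrist");pickle.dump(f,open("w5.pkl","wb"))
print(proj(f,[526,-208.5,133]),f["position"],r.sense()["eef_pos"])
cv2.imwrite("pics/w5.png",f["image"][:,:,::-1])
E
python3 go.py 526.2 -208.5 116 95
```

```text
[[462.9, 76.8], [501.2, 76.2], [500.0, -2.0], [461.4, -1.4]] [481.38362328  37.41901304] [-0.98790657 -0.85508151] 38.46968942133474 78.1769664860529
[[468.4, 71.3], [495.7, 70.9], [494.3, 3.4], [467.1, 3.8]] [481.37920124  37.34187954] [-1.11857808 -0.85508812] 27.255248067276057 67.47765579895162
clock: 12.4
eef_pos: [527.1, -212.4, 326.0]
clock: 12.6
eef_pos: [526.0, -208.5, 326.0]
tcp_rot: [-3.141, -0.001, 1.656]
contact_force: [-0.4, -0.1, 0.3]
opening: 1.003
grasp_force: 0.0
[322.8611354  210.14529042] [ 519.452488   -139.67013737  450.04954475] [ 526.00886075 -208.24663825  326.12637723]
t 12.65 pos [ 526.  -208.2  326.1] rpy [-1.7997e+02 -5.0000e-02  9.4940e+01] F [-0.2  0.2  0.7] open 1.005 grip 0.0
d [-0.0004  0.0003  0.2101] turn [-0.0005 -0.0008 -0.0011]
```

View pics/w5.png

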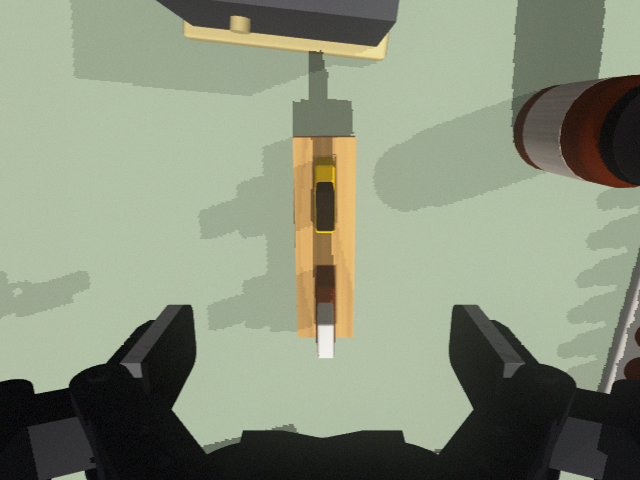

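Run:
```python
import pickle
from h import *
f=pickle.load(open("w5.pkl","rb"));i=f["image"].astype(int)
print("gray rows, cols312..340 (max-channel)")
for v in range(156,242,4): print(v,' '.join(f"{a:3d}" for a in i[v,312:341].max(1)))
print("col 325 rows 150..240 RGB",[(v,*i[v,325]) for v in range(154,242,2)])
for x,y in((526,-208.5),(528,-208.5)): print(x,[proj(f,[x,y+d,z]).round(1).tolist() for d,z in((16,133),(-16,133),(30,88),(-30,88))])
```

```text
gray rows, cols312..340 (max-channel)
156 179 130 131 130 127 123 123 121 122 124 126 128 127 127 123 119 118 120 119 115 152 187 177 175 188 217 230 229 227
160 176 119 106 107 104 105 106 104 105 103 107 104 104 103 108 106 107 105 108 112 114 150 157 136 185 217 230 229 228
164 141 102 105 108 103 103 103 104 106 106 106 107 104 110 104 109 108 111 111 112 115 115 115 135 187 216 229 229 229
168 136  98 112 139 153 155 167 164 168 168 166 167 166 170 166 168 171 167 167 166 200 229 207 171 182 211 228 228 229
172 136  98 109 137 149 162 166 167 165 166 164 167 167 164 167 166 169 167 169 169 199 229 203 164 183 211 229 228 229
176 146  97 102 132 152 162 170 166 168 166 168 164 167 166 169 165 166 167 170 168 203 229 204 164 177 208 230 228 229
180 146  93 109 134 150 159 165 165 165 165 166 167 168 169 167 164 167 167 168 208 237 231 199 155 178 205 229 228 228
184 145  99 106 130 105  48  50  49  51  50  46  51  46  53  49  51  49  47  48  48  90 176 199 150 173 209 228 228 229
188 146 100 132 148  86  49  49  52  48  48  48  51  52  52  52  52  50  50  49  52  51 119 172 164 17
[... 3231 characters left out ...]
p.int64(36)), (220, np.int64(62), np.int64(53), np.int64(44)), (222, np.int64(58), np.int64(52), np.int64(40)), (224, np.int64(60), np.int64(53), np.int64(41)), (226, np.int64(57), np.int64(50), np.int64(36)), (228, np.int64(58), np.int64(52), np.int64(41)), (230, np.int64(73), np.int64(62), np.int64(36)), (232, np.int64(239), np.int64(214), np.int64(17)), (234, np.int64(148), np.int64(113), np.int64(68)), (236, np.int64(145), np.int64(111), np.int64(64)), (238, np.int64(145), np.int64(110), np.int64(64)), (240, np.int64(146), np.int64(114), np.int64(69))]
526 [[324.7, 189.2], [321.0, 230.5], [325.9, 163.8], [319.8, 232.6]]
528 [[327.4, 189.4], [323.6, 230.7], [328.3, 164.0], [322.1, 232.8]]
```

```bash
python3 go.py 527.7 -208.9 112 95.2
python3 -m crank '[[-0.001,0.002,0.03,0,0,-0.005,0],[-0.001,0.002,0.07,0,0,-0.005,0],[-0.001,0.002,0.11,0,0,-0.005,0],[-0.001,0.002,0.14,0,0,-0.005,0],[-0.001,0.002,0.15,0,0,-0.005,0]]' |head -2
python3 -m crank '[[0,0,0.02,0,0,0,0],[0,0,0.04,0,0,0,0],[0,0,0.055,0,0,0,0],[0,0,0.063,0,0,0,0],[0,0,0.063,0,0,0,0]]'
python3 go.py 527.7 -208.9 112 95.2
```

```text
t 12.65 pos [ 526.  -208.2  326.1] rpy [-1.7997e+02 -5.0000e-02  9.4940e+01] F [-0.2  0.2  0.7] open 1.005 grip 0.0
d [-0.001   0.0017  0.2141] turn [-0.0005 -0.0008 -0.0046]
clock: 13.15
eef_pos: [526.5, -208.3, 173.5]
clock: 13.65
eef_pos: [528.4, -209.9, 113.3]
tcp_rot: [-3.141, -0.0, 1.662]
contact_force: [-0.5, -0.2, 0.3]
opening: 0.998
grasp_force: 0.0
t 13.65 pos [ 528.4 -209.9  113.3] rpy [-1.7998e+02 -2.0000e-02  9.5200e+01] F [-0.5 -0.2  0.3] open 0.998 grip 0.0
d [ 0.0011 -0.0006  0.0013] turn [-0.0004 -0.0003  0.0001]
```

```bash
python3 -m crank '[[0,0,0.001,0,0,0,0.3],[0,0,0.001,0,0,0,0.6],[0,0,0.001,0,0,0,0.75],[0,0,0.001,0,0,0,0.8],[0,0,0.001,0,0,0,0.85]]' 40
python3 -m crank '[[0,0,0,0,0,0,0.9],[0,0,0,0,0,0,1],[0,0,0,0,0,0,1],[0,0,0,0,0,0,1],[0,0,0,0,0,0,1]]' 40
python3 go.py 527.7 -208.9 112 95.2
```

```text
clock: 14.15
eef_pos: [528.4, -210.7, 112.6]
tcp_rot: [3.141, 0.0, 1.661]
contact_force: [-2.6, 0.6, 13.1]
opening: 0.165
grasp_force: 27.5
clock: 14.65
eef_pos: [528.5, -210.7, 112.6]
tcp_rot: [3.141, 0.0, 1.661]
contact_force: [-1.9, -0.2, 6.2]
opening: 0.161
grasp_force: 39.8
t 14.65 pos [ 528.5 -210.7  112.6] rpy [1.7998e+02 1.0000e-02 9.5150e+01] F [-1.9 -0.2  6.2] open 0.161 grip 39.8
d [ 0.0019 -0.0006  0.0006] turn [ 0.0004  0.0003 -0.0008]
```

```bash
python3 -m crank '[[0,0,-0.004,0,0,0,1],[0,0,-0.009,0,0,0,1],[0,0,-0.015,0,0,0,1],[0,0,-0.022,0,0,0,1],[0,0,-0.03,0,0,0,1]]'
python3 -m crank '[[0,0,-0.02,0,0,0,1],[0,0,-0.05,0,0,0,1],[0,0,-0.09,0,0,0,1],[0,0,-0.12,0,0,0,1],[0,0,-0.135,0,0,0,1]]'
python3 -m crank '[[0,0,0,0,0,0,1],[0,0,0,0,0,0,1],[0,0,0,0,0,0,1]]'
python3 - <<'E'
from rig import cams,r
import pickle
from h import *
f=cams.grab_frame("wrist");pickle.dump(f,open("w6.pkl","wb"));i=f["image"].astype(int)
e=r.sense()["eef_pos"];print(e,f["position"])
for z,h in((20.4,"stopper top"),(-24.6,"body top"),(-99.6,"foot")):
    a=np.radians(5.15);yd=np.array([-np.sin(a),np.cos(a),0]);xd=np.array([np.cos(a),np.sin(a),0])
    for off in(16,30): print(h,off,proj(f,e+[0,0,z]+yd*off).round(1))
for d in(-9,9): print("body corner",proj(f,e+[0,0,-24.6]+yd*30+xd*d).round(1),proj(f,e+[0,0,-96.6]+yd*30+xd*d).round(1))
import cv2
hsv=cv2.cvtColor(f["image"],cv2.COLOR_RGB2HSV);m=((hsv[:,:,0]>20)&(hsv[:,:,0]<33)&(hsv[:,:,1]>190)).astype(np.uint8)
k,l,st,c=cv2.connectedComponentsWithStats(m);b=1+np.argmax(st[1:,4]);print(st[b],c[b])
for v in range(st[b,1],st[b,1]+st[b,3],6):
    x=np.where(l[v]==b)[0];print(v,x.min(),x.max(),end="; ")
E
python3 go.py 482 37.4 250 89
```

```text
clock: 15.15
eef_pos: [528.3, -210.6, 142.9]
tcp_rot: [-3.142, -0.0, 1.661]
contact_force: [0.1, -0.1, -0.9]
opening: 0.158
grasp_force: 38.9
clock: 15.65
eef_pos: [529.3, -211.0, 281.1]
tcp_rot: [3.138, 0.002, 1.661]
contact_force: [-0.1, 0.9, -0.9]
opening: 0.16
grasp_force: 39.1
clock: 15.95
eef_pos: [527.6, -210.3, 276.0]
tcp_rot: [-3.14, -0.001, 1.661]
contact_force: [-0.6, -0.1, -0.5]
opening: 0.16
grasp_force: 39.1
[ 527.58839844 -210.32427215  275.87871959] [ 520.85552474 -141.45653613  400.09183465]
stopper top 16 [324.3 322.2]
stopper top 30 [324.4 273. ]
body top 16 [323.9 265.3]
body top 30 [323.9 228.5]
foot 16 [323.5 218.2]
foot 30 [323.5 192.3]
body corner [298.9 228.5] [306.2 193.3]
body corner [349.  228.6] [340.8 193.3]
[ 299  191   47   97 2470] [323.05222672 238.31821862]
191 329 331; 197 318 338; 203 317 340; 209 310 341; 215 306 342; 221 309 344; 227 299 345; 233 299 345; 239 299 345; 245 299 345; 251 299 345; 257 299 345; 263 299 345; 269 299 345; 275 299 345; 281 299 345; 287 299 300; t 16.0 pos [ 527.6 -210.3  275.9] rpy [-1.7988e+02 -6.0000e-02  9.5160e+01] F [-0.5  0.2 -1.7] open 0.156 grip 39.1
d [ 0.2508 -0.0231  0.0262] turn [-0.0022 -0.001   0.1074]
```

Run:
```python
import pickle
from h import *
f=pickle.load(open("w6.pkl","rb"));i=f["image"].astype(int)
for v in(235,270): print(v,[tuple(i[v,u]) for u in list(range(296,302))],[tuple(i[v,u].tolist()) for u in range(343,354)])
print([(v,*i[v,303].tolist()) for v in range(222,235)])
print([(v,*i[v,323].tolist()) for v in range(184,200)])
print([(v,*i[v,323].tolist()) for v in range(255,335,4)])
```

```text
235 [(np.int64(243), np.int64(208), np.int64(128)), (np.int64(229), np.int64(185), np.int64(105)), (np.int64(157), np.int64(128), np.int64(44)), (np.int64(150), np.int64(120), np.int64(33)), (np.int64(158), np.int64(127), np.int64(31)), (np.int64(168), np.int64(136), np.int64(33))] [(182, 146, 33), (176, 144, 33), (168, 136, 35), (181, 143, 52), (232, 190, 102), (248, 219, 138), (247, 219, 138), (247, 221, 139), (247, 218, 134), (248, 219, 138), (247, 218, 137)]
270 [(np.int64(240), np.int64(202), np.int64(125)), (np.int64(236), np.int64(195), np.int64(116)), (np.int64(198), np.int64(157), np.int64(76)), (np.int64(137), np.int64(107), np.int64(29)), (np.int64(152), np.int64(121), np.int64(33)), (np.int64(152), np.int64(122), np.int64(27))] [(176, 141, 25), (169, 136, 25), (168, 135, 34), (222, 176, 89), (246, 213, 132), (246, 213, 134), (246, 214, 136), (245, 211, 133), (245, 212, 130), (246, 214, 136), (246, 216, 137)]
[(222, 127, 101, 31), (223, 139, 114, 33), (224, 152, 121, 32), (225, 166, 135, 31), (226, 171, 138, 31), (227, 175, 141, 33), (228, 174, 142, 30), (229, 177, 143, 31), (230, 177, 145, 32), (231, 180, 144, 29), (232, 178, 144, 28), (233, 180, 144, 33), (234, 176, 144, 30)]
[(184, 183, 143, 88), (185, 183, 143, 88), (186, 183, 143, 85), (187, 186, 144, 87), (188, 185, 144, 89), (189, 184, 143, 87), (190, 167, 131, 68), (191, 125, 100, 25), (192, 128, 100, 33), (193, 130, 102, 33), (194, 130, 105, 33), (195, 132, 106, 34), (196, 130, 102, 35), (197, 130, 103, 33), (198, 127, 101, 33), (199, 126, 101, 29)]
[(255, 190, 152, 28), (259, 189, 151, 19), (263, 54, 46, 34), (267, 50, 46, 33), (271, 45, 43, 29), (275, 49, 43, 31), (279, 48, 40, 30), (283, 39, 38, 23), (287, 43, 39, 33), (291, 43, 40, 32), (295, 40, 38, 30), (299, 37, 34, 26), (303, 31, 32, 26), (307, 40, 37, 27), (311, 31, 32, 23), (315, 32, 28, 26), (319, 36, 36, 31), (323, 39, 39, 34), (327, 47, 45, 43), (331, 46, 43, 42)]
```

```bash
python3 go.py 482.1 35.7 276 89
python3 -m crank '[[0.03,-0.003,0,0,0,0,1],[0.07,-0.007,0,0,0,0,1],[0.115,-0.011,0,0,0,0,1],[0.16,-0.015,0,0,0,0,1],[0.2,-0.02,0,0,0,0,1]]'|head -2
python3 -m crank '[[0.03,-0.003,0,0,0,0.03,1],[0.045,-0.005,0,0,0,0.07,1],[0.049,-0.005,0,0,0,0.108,1],[0.049,-0.005,0,0,0,0.108,1],[0.049,-0.005,0,0,0,0.108,1]]'|head -2
python3 -m crank '[[0,0,0,0,0,0,1],[0,0,0,0,0,0,1],[0,0,0,0,0,0,1]]'|head -2
python3 go.py 482.1 35.7 250 89
```

```text
t 16.0 pos [ 527.6 -210.3  275.9] rpy [-1.7988e+02 -6.0000e-02  9.5160e+01] F [-0.5  0.2 -1.7] open 0.156 grip 39.1
d [ 2.491e-01 -2.320e-02  2.000e-04] turn [-0.0022 -0.001   0.1074]
clock: 16.5
eef_pos: [489.4, -11.5, 276.2]
clock: 17.0
eef_pos: [480.8, 35.0, 276.6]
clock: 17.3
eef_pos: [481.1, 34.7, 277.2]
t 17.3 pos [481.1  34.7 277.2] rpy [-179.99    0.     88.95] F [-0.5 -0.8 -0.9] open 0.157 grip 39.1
d [0.001  0.001  0.0272] turn [-0.0002  0.0001 -0.0009]
```

```bash
python3 -m crank '[[0.001,0.001,0.01,0,0,0,1],[0.001,0.001,0.025,0,0,0,1],[0.001,0.001,0.035,0,0,0,1],[0.001,0.001,0.04,0,0,0,1],[0.001,0.001,0.04,0,0,0,1]]'|head -2
python3 -m crank '[[0,0,0,0,0,0,1],[0,0,0,0,0,0,1],[0,0,0,0,0,0,1]]'|head -2
python3 go.py 482.1 35.7 232 89
python3 - <<'E'
from rig import cams,r
import pickle
from h import *
f=cams.grab_frame("wrist");pickle.dump(f,open("w7.pkl","wb"));i=f["image"].astype(int)
e=r.sense()["eef_pos"];print(e)
print("slot frame outer +y corners",[proj(f,p).round(1) for p in((462.9,76.8,130),(501.2,76.2,130))],"body",[proj(f,(e[0]+d,e[1]+31.7,e[2]-24.6)).round(1) for d in(-9,9)],[proj(f,(e[0]+d,e[1]+31.7,e[2]-96.6)).round(1) for d in(-9,9)])
c=proj(f,(482,76.5,130));v0=int(c[1]);print(c)
for v in range(v0-3,v0+40,3): print(v,' '.join(f"{a:3d}" for a in i[v,270:378:2].max(1)))
E
```

```text
clock: 17.8
eef_pos: [481.6, 36.1, 236.4]
clock: 18.1
eef_pos: [482.4, 36.2, 237.8]
t 18.1 pos [482.4  36.2 237.8] rpy [179.95  -0.    88.97] F [-1.2  0.5 -0.2] open 0.159 grip 39.0
d [-0.0005 -0.0002  0.0058] turn [ 0.0009 -0.0001 -0.0005]
[482.29064771  36.15315927 237.68720475]
slot frame outer +y corners [array([285.5, 170.5]), array([356.6, 170.3])] body [array([296.8, 224.1]), array([347.1, 223.3])] [array([304.4, 190.1]), array([339.1, 189.5])]
[320.93455735 170.3979751 ]
167 144 146 145 142 145 147  94  92  92  92  92  94  92  91  88  87  87  93  91  91  91  91  91  92  97  87  94  95  93  94  91  92 136 141 138 138 139 136 147 158 160 156 155 156 157 155 156 154 158 156 157 160 158 155
170 143 145 145 144 148 146 126  92 105 104 108 105 101 108 102 100 102 101 104 100 107 105 105 101 108 105 105 104 102 104 103 104 158 159 158 162 161 161 170 175 176 177 174 168 157 154 155 157 157 160 158 155 158 157
173 145 145 146 143 146 146 130  93 189 216 219 223 219 219 219 220 218 218 218 219 221 217 220 218 218 220 221 221 217 219 218 219 254 254 254 254 254 254 254 254 254 254 254 
[... 1983 characters left out ...]
 165 165 163 164 159 166 162 161 164 163
203 149 148 140 132 132 132 133 135 222 252 183 183 183  97  74  74  83 152 151 158 153 156 156 157 158 156 158 159 159 161 163 162 161 164 167 172 115 128 227 254 255 255 255 192 166 163 162 161 162 160 162 164 162 165
206 134 132 130 132 136 133 131 138 221 252 242 183 184  99  74  77 112 149 155 157 154 154 154 156 158 156 156 159 160 160 162 162 161 163 170 174 137 126 226 255 254 254 254 193 160 169 166 166 164 164 161 159 164 164
209 133 131 131 133 134 137 134 138 200 252 243 185 183  98  76  74 140 153 154 154 159 155 156 155 158 158 155 158 160 159 160 162 162 159 170 177 163 130 226 255 254 254 254 192 160 165 168 162 164 164 164 165 166 163
```

```bash
python3 -m crank '[[-0.0004,-0.0004,0.003,0,0,0,1],[-0.0004,-0.0004,0.006,0,0,0,1],[-0.0004,-0.0004,0.008,0,0,0,1],[-0.0004,-0.0004,0.008,0,0,0,1]]'|sed -n '2p;4p'
python3 -m crank '[[0,0,0.001,0,0,0,1],[0,0,0.002,0,0,0,1],[0,0,0.003,0,0,0,1],[0,0,0.003,0,0,0,1]]'|sed -n '2p;4p'
python3 -m crank '[[0,0,0.001,0,0,0,1],[0,0,0.002,0,0,0,1],[0,0,0.003,0,0,0,1],[0,0,0.003,0,0,0,1]]'|sed -n '2p;4p'
python3 go.py 482 35.7 225 89
```

```text
eef_pos: [481.4, 35.7, 228.8]
contact_force: [1.3, -0.7, -0.6]
eef_pos: [481.6, 35.7, 226.2]
contact_force: [0.4, -0.4, 0.0]
eef_pos: [481.6, 35.7, 223.1]
contact_force: [-0.4, -0.6, -0.3]
t 19.35 pos [481.6  35.7 223.1] rpy [-179.99    0.     88.97] F [-0.4 -0.6 -0.3] open 0.16 grip 39.0
d [ 0.      0.0004 -0.0019] turn [-0.0002  0.     -0.0005]
```

```bash
python3 -m crank '[[0,0,0.002,0,0,0,1],[0,0,0.004,0,0,0,1],[0,0,0.006,0,0,0,1],[0,0,0.008,0,0,0,1],[0,0,0.008,0,0,0,1]]'|sed -n '2p;4p'
python3 -m crank '[[0,0,0.002,0,0,0,1],[0,0,0.004,0,0,0,1],[0,0,0.006,0,0,0,1],[0,0,0.008,0,0,0,1],[0,0,0.008,0,0,0,1]]'|sed -n '2p;4p'
python3 go.py 481.7 35.7 170 89
```

```text
eef_pos: [481.4, 35.7, 214.9]
contact_force: [-0.1, -0.8, -0.5]
eef_pos: [481.4, 35.7, 206.9]
contact_force: [-0.6, 0.7, -0.1]
t 20.35 pos [481.4  35.7 206.9] rpy [-179.97    0.     88.97] F [-0.6  0.7 -0.1] open 0.157 grip 39.0
d [0.     0.0003 0.0369] turn [-0.0006  0.0001 -0.0005]
```

```bash
python3 -m crank '[[0,0.0002,0.002,0,0,0,1],[0,0.0002,0.005,0,0,0,1],[0,0.0002,0.008,0,0,0,1],[0,0.0002,0.011,0,0,0,1],[0,0.0002,0.014,0,0,0,1]]'|sed -n '2p;4p'
python3 -m crank '[[0,0,0.003,0,0,0,1],[0,0,0.006,0,0,0,1],[0,0,0.009,0,0,0,1],[0,0,0.012,0,0,0,1],[0,0,0.014,0,0,0,1]]'|sed -n '2p;4p'
python3 -m crank '[[0,0,0.003,0,0,0,1],[0,0,0.006,0,0,0,1],[0,0,0.009,0,0,0,1],[0,0,0.012,0,0,0,1],[0,0,0.013,0,0,0,1]]'|sed -n '2p;4p'
python3 -m crank '[[0,0,0,0,0,0,1],[0,0,0,0,0,0,1],[0,0,0,0,0,0,1],[0,0,0,0,0,0,1],[0,0,0,0,0,0,1]]'
python3 - <<'E'
from rig import cams
import cv2,numpy as np
s=cams.grab_frame("scene")["image"];cv2.imwrite("final.png",s[:,:,::-1])
h=cv2.cvtColor(s,cv2.COLOR_RGB2HSV)
m=((h[:,:,0]>20)&(h[:,:,0]<33)&(h[:,:,1]>170)).astype(np.uint8)
k,l,st,c=cv2.connectedComponentsWithStats(m);print([x.tolist() for x in st[1:] if x[4]>25])
b=((h[:,:,0]>105)&(h[:,:,0]<130)&(h[:,:,1]>150)).astype(np.uint8)
k,l,st,c=cv2.connectedComponentsWithStats(b);print([x.tolist() for x in st[1:] if x[4]>60])
E
```

```text
eef_pos: [481.8, 35.7, 193.0]
contact_force: [-0.4, -0.1, -1.1]
eef_pos: [481.8, 35.7, 179.0]
contact_force: [-0.4, 0.8, -1.6]
eef_pos: [481.6, 35.7, 165.9]
contact_force: [-1.6, 0.2, -0.9]
clock: 22.35
eef_pos: [481.9, 35.7, 166.4]
tcp_rot: [3.141, 0.0, 1.553]
contact_force: [-0.5, 0.3, -1.0]
opening: 0.154
grasp_force: 39.0
[[311, 209, 25, 12, 148]]
[[461, 252, 34, 53, 1220]]
```

```bash
python3 -c "
from rig import sign_off
print(sign_off())"
```

```text
the job is handed in; nothing more can be done
None
```

I nested the blue cup in the bench cup and let go of it. The yellow flask now hangs upright in the slot, held by its stopper, with its foot about 47 mm above the viewer's floor and about 63 of its 75 mm body below the roof's top. It went in with no measurable contact force, and I handed the job in at about 22 s.

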